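# Secure the loaded tube rack through the guard window and start the mixer

### The job

Make the bench mixer ready and start it: reach down through the guard window over the bay whose rack holds the capped tubes, press that bay's hold-down lever fully down to its stop so that it stays down, then press the start button in the middle of the front apron fully in and let go. Do not touch the guard at any time, leave the other bay's lever alone, press the start button only once the lever is down, and do not lift or shift the racks, bottle, jar or tip box.

Things in the scene. Friction and masses are not known exactly. Their poses are not given: they have to be found in the camera images.
- mixer: White bench mixer, fixed low box, top at height 40 mm, spanning x -200..120, y -180..180 mm about its origin (on the bench). -x is its front (apron), facing roughly to the robot; +y its left bay, -y its right. Racks lie at x 10, y +-85; the start button at x -155, y 0; a fixed black dial (36 mm wide, top at 56 mm) at x -155, y 100. The levers' hinges are at x 75, y +-85, height 90 mm.
- guard: Guard fixed to the mixer, same origin and axes. Grey sheet top, 4 mm thick, upper face at height 145 mm, x -112..115, y -178..178 mm, on clear plastic walls on all four sides. Two open windows in the top, one over each bay: x -92..66 mm, 100 mm wide in y, centred at y +-85. The paddles lie below the windows' front part. Not to be touched.
- lever_left (a joint): Angle of the left bay's hold-down lever (mixer's +y side), rad. 0 = raised, grows as the paddle is pressed down; 0.32 = hard stop, lever level. Starts between 0 and 0.06. Stiff hinge, 125 mm from the paddle's centre: about 6 N on the paddle moves it, and it stays where it is left (no spring).
- lever_right (a joint): Angle of the right bay's hold-down lever (mixer's -y side), rad. 0 = raised, grows as the paddle is pressed down; 0.32 = hard stop, lever level. Starts between 0 and 0.06. Stiff hinge, 125 mm from the paddle's centre: about 6 N on the paddle moves it, and it stays where it is left (no spring).
- paddle_left (a point): Centre of the TOP face of the left lever's black paddle (34 mm along the lever, 36 wide, 14 thick). It moves with the lever: in the mixer's frame from x -41, height 136 mm (raised) to x -50, height 97 mm (fully down, level), y unchanged. The lever behind it is a steel bar 16 mm wide over the rack's middle. Axes match the mixer's when the joint reads 0.
- paddle_right (a point): Centre of the TOP face of the right lever's black paddle (34 mm along the lever, 36 wide, 14 thick). It moves with the lever: in the mixer's frame from x -41, height 136 mm (raised) to x -50, height 97 mm (fully down, level), y unchanged. The lever behind it is a steel bar 16 mm wide over the rack's middle. Axes match the mixer's when the joint reads 0.
- start (a joint): Travel of the start button, m. 0 = out, 0.006 = fully in. Spring return; fully in takes about 5 N straight down.
- start_top (a point): Centre of the top face of the start button: the round black button, 32 mm across, in a grey housing in the middle of the mixer's apron; pressed straight down.
- rack_full_top (a point): Centre of the top face (without caps) of the rack that holds four tubes with white caps. Loose blue block 60 mm (x) by 90 mm (y) by 35 mm high, four holes at x +-16, y +-32 mm; the caps are 19 mm across and stand 13 mm above it. It stands in either bay, its top at height 75 mm.
- rack_empty_top (a point): Centre of the top face of the other, identical rack, whose four holes are empty; it stands in the other bay.
- bottle: Bystander: capped glass bottle 84 mm across, 190 mm high, origin under its centre. Leave alone.
- jar: Bystander: small capped jar 48 mm across, 70 mm high, origin under its centre. Leave alone.
- tipbox: Bystander: white pipette-tip box 80 x 110 mm, 64 mm high with the tips, origin under its centre. Leave alone.

How it is judged:
On the way, in this order (a step that is already met when the one before it is completed fails the run):
1. the lever of the bay with the tubes is pressed fully down (((y of rack_full_top in the frame of mixer above 0 m and value of joint lever_left above 0.27 rad) or (y of rack_full_top in the frame of mixer below 0 m and value of joint lever_right above 0.27 rad)) and value of joint start below 0.002 m), for 0.2 s.
2. the start button is pressed fully in, the lever still down (((y of rack_full_top in the frame of mixer above 0 m and value of joint lever_left above 0.27 rad) or (y of rack_full_top in the frame of mixer below 0 m and value of joint lever_right above 0.27 rad)) and value of joint start above 0.0045 m), for 0.05 s.
At the end, for the whole second after the job is handed in: The lever of the bay with the tubes stays down (joint above 0.27 of 0.32 rad), the other paddle is within 8 mm of its start, the start button has come out again (under 1.5 mm), both racks are within 12 mm and the bottle, jar and tip box within 15 mm of where they stood (((y of rack_full_top in the frame of mixer above 0 m and value of joint lever_left above 0.27 rad) or (y of rack_full_top in the frame of mixer below 0 m and value of joint lever_right above 0.27 rad)) and not ((y of rack_full_top in the frame of mixer above 0 m and distance of paddle_right from where it was at the start of the episode above 0.008 m) or (y of rack_full_top in the frame of mixer below 0 m and distance of paddle_left from where it was at the start of the episode above 0.008 m)) and value of joint start below 0.0015 m and distance of each of rack_full_top, rack_empty_top from where it was at the start of the episode below 0.012 m and distance of each of bottle, jar, tipbox from where it was at the start of the episode below 0.015 m); the robot touches nothing.
It fails at once if the robot touches the guard (over 0.5 N) (contact force between any of the fingers, the arm and guard above 0.5 N).
It fails at once if the other bay's paddle is moved more than 8 mm ((y of rack_full_top in the frame of mixer above 0 m and distance of paddle_right from where it was at the start of the episode above 0.008 m) or (y of rack_full_top in the frame of mixer below 0 m and distance of paddle_left from where it was at the start of the episode above 0.008 m)).
It fails at once if the start button is pressed (over 4 mm) before the lever is down (value of joint start above 0.004 m and not ((y of rack_full_top in the frame of mixer above 0 m and value of joint lever_left above 0.27 rad) or (y of rack_full_top in the frame of mixer below 0 m and value of joint lever_right above 0.27 rad))).
It fails at once if a rack is lifted or shifted more than 12 mm (distance of any of rack_full_top, rack_empty_top from where it was at the start of the episode above 0.012 m).
It fails at once if the bottle, jar or tip box is moved more than 15 mm or tipped (distance of any of bottle, jar, tipbox from where it was at the start of the episode above 0.015 m or angle between any of bottle, jar, tipbox's own z axis and vertical above 0.2 rad).
It also fails if it takes over 45 s, if anything falls off the work surface, if the arm or the gripper's body presses on something with over 40 N, if the wrist force passes 120 N, or if a joint passes its speed limit or range.

### The arm

A 7-joint arm with a two-finger parallel gripper is mounted at the origin on the work surface. World frame = base frame: x ahead of the robot, y to its left, z up, the work surface at z = 0. Lengths are in m, angles in rad, forces in N, time in s.
With the tool pointing down it reaches from about 0.4 to 0.85 m from the base axis. Payload 10.4 kg.
Tool frame: the origin (TCP) lies between the finger pads; the fingertips stand 19 mm ahead of it and the grasp point (between the pads) is the TCP; x points along the fingers, y is the direction in which the jaws open and shut, and the axes are right-handed (so a half turn about x gives the same grasp; the last joint's range is limited). The gripper opens to 87 mm and grips with 3 to 60 N. Pads are 19 mm wide; open, the fingers measure 117 mm over their backs; the gripper's body (75 mm by 190 mm) begins 51 mm behind the grasp point.
Start: joints at [-1.168, 0.332, -0.065, 1.46, 0.022, 1.35, -0.088], TCP at [0.258, 0.569, 0.242] pointing down, gripper open.
Joint ranges: [-2.6, 2.6], [-0.5, 2.12], [-1.47, 1.34], [0.16, 2.42], [-1.27, 4.41], [0.06, 2.06], [-2.6, 2.6]. Speed limits (rad/s): [2.22, 2.22, 2.79, 2.79, 3.14, 3.14, 3.14].

### API

Orientations are given as a unit quaternion [x, y, z, w].
In Python, from bench import r gives the robot as it stands.
- The arm moves only by the tool drive_tool, never from a script. Its argument "motion" is a list of rows, each a list of 4 numbers: the shift along the tool's x, y, z in cm, then the turn about the tool's x in units of 5 degrees (1.0 is 5 degrees). In form: [[tx, ty, tz, twist], ...]. A call has 1 to 20 rows; each row is the pose to reach, as a shift and turn from the pose commanded when the call began, along the tool's axes at that moment; what a row does not reach only later rows make up. A row lasts 1/12 s, in which the tool goes at most 41.7 mm and 7.16 degrees, less where a joint would pass 70% of its speed; a pose out of reach is approached as far as the arm can. A call with a gripper value outside its range is refused whole. "grip" is the closure in counts, from 0 (fully open) to 255 (shut), set as the call begins (left out, the last holds). The fingers move at their own pace and stop on an object; "force" is the grip in N (left out, the last holds). Time passes only in rows, so rows that repeat a pose let the fingers close. It gives the time, the measured TCP pose, the force and the opening at its end, in the units of the state.
- r.read_state(): the state, without advancing time (a new reading comes with each control period).
- r.camera(name): name is "side" or "top" or "wrist"; returns the picture (420x560x3 uint8, red, green, blue); there is no depth.
- r.calibration(name): a dict with "fx", "fy", "cx", "cy" (pixels), "xyz" and "orientation" of the camera in the world. Camera axes: x right, y up, looking along -z (the intrinsics and any distortion apply to the point x, -y, -z); pixel columns grow to the right and rows downward; lengths in m; the calibration is good to about 2 mm. A picture is of the moment at which its call begins: read the wrist's pose just before it. calibration takes no time and is no camera call; for the wrist camera it gives the pose at the moment of the call.
- r.close_job(): hands the job in, once; it reports no verdict.
The state is a dict: "time": time; "joint_positions": joint angles; "joint_vel": joint speeds; "joint_torque": joint torques, N m; "ee_pos": TCP position; "eef_rot": TCP orientation; "ft_force": force on the tool from outside, world axes, zero at the start; "torque": the same for the moment, N m; "width": finger opening in m.
Only numpy, scipy, OpenCV 4.12 (cv2) and the standard library are available. Lean on these libraries where they do the work, as an engineer would, in place of code of your own. Each camera call takes 0.05 s, during which the arm holds its last target.

## Working session

There is one attempt and no reset: what is moved stays moved. The work goes in short steps, Python scripts to look and compute and a tool call to move; the robot and the scene stay as the last step left them, time stands still between calls to the robot, and variables do not carry over. Pictures are saved under pics/ and viewed, and the job is handed in when it is done.

Besides the shell and the picture viewer there is one more tool, called after "Call:" by a JSON object that holds its "method" and its "body", one argument or row to a line. drive_tool: Moves the arm, as the interface text tells. Its arguments: {"type":"object","properties":{"motion":{"type":"array","items":{"type":"array","items":{"type":"number"}}},"grip":{"type":"number"},"force":{"type":"number"}},"required":["motion"]}

```bash
mkdir -p pics; ls; python3 - <<'E'
from bench import r
import cv2
print(r.read_state())
for n in("top","side","wrist"):
    print(n,r.calibration(n))
    cv2.imwrite(f"pics/{n}0.png",r.camera(n)[:,:,::-1])
E
```

```text
pics
{'time': 0.0, 'joint_positions': array([-1.16754639,  0.33287974, -0.06467786,  1.46093149,  0.02164771,
        1.34988297, -0.08853034]), 'joint_vel': array([ 5.37323920e-04,  3.38343497e-03,  8.96537724e-04,  2.45902552e-04,
        9.69849265e-04, -7.40433542e-05,  3.93448687e-04]), 'joint_torque': array([-2.07395010e-04, -6.23271060e+01,  2.43762141e-02, -3.89878964e+01,
       -6.12819172e-02,  4.00708860e-02,  1.47834317e-04]), 'ee_pos': array([0.25806963, 0.56884797, 0.24075365]), 'eef_rot': array([ 0.14893977,  0.69120045, -0.14992518,  0.69107259]), 'ft_force': array([ 0.48254135,  0.35614159, -0.44833388]), 'torque': array([-0.01820557,  0.02478527, -0.00409893]), 'width': 0.08677656675126869}
top {'fx': 495.9418262096529, 'fy': 495.9418262096529, 'cx': 278.35377724730586, 'cy': 201.81179414777296, 'xyz': array([ 0.30693631, -0.01884981,  1.51143038]), 'orientation': array([-0.06700938,  0.06439723,  0.70483477, -0.70325719])}
side {'fx': 457.2601873164628, 'fy': 457.2601873164628, 'cx': 281.12561607318287, 'cy': 206.9941309721999, 'xyz': array([-0.11653328, -0.77006662,  0.87149283]), 'orientation': array([ 0.41789174, -0.15979926, -0.3421544 ,  0.82629356])}
wrist {'fx': 302.75256492429406, 'fy': 302.75256492429406, 'cx': 282.25986516122117, 'cy': 206.43061994243104, 'xyz': array([0.19741876, 0.59694736, 0.38297544]), 'orientation': array([-0.10308386, -0.06568636,  0.53771024,  0.83422222])}
```

View pics/top0.png

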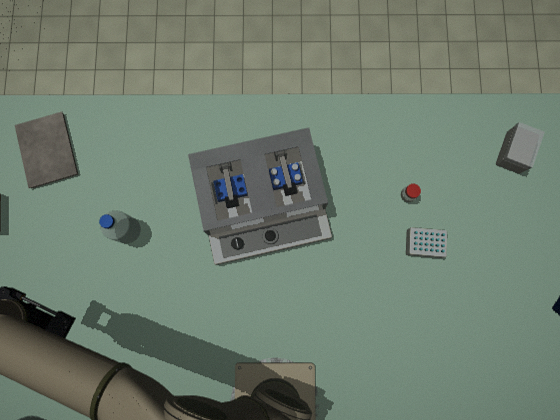

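View pics/side0.png

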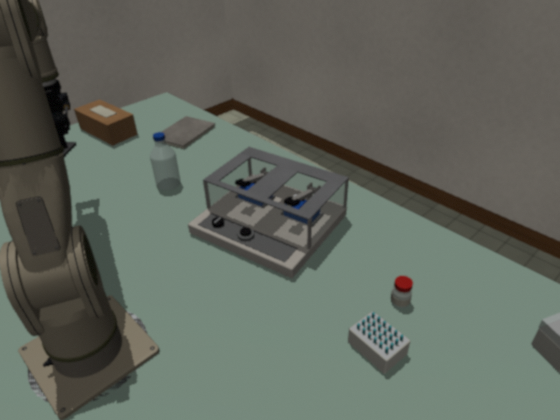

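View pics/wrist0.png

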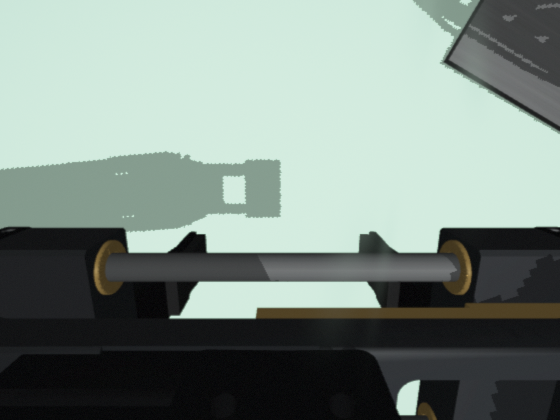

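The four white caps are in the right bay rack (top view about (287,177)), so the job is the right-hand (-y) lever. I'll zoom in to pick accurate features.

```bash
python3 - <<'E'
import cv2
im=cv2.imread("pics/top0.png")[120:270,180:340]
cv2.imwrite("pics/top0z.png",cv2.resize(im,None,fx=4.0,fy=4.0,interpolation=cv2.INTER_CUBIC)[:600,:800])
im=cv2.imread("pics/side0.png")[140:270,180:360]
cv2.imwrite("pics/side0z.png",cv2.resize(im,None,fx=4.0,fy=4.0,interpolation=cv2.INTER_CUBIC)[:600,:800])
E
```

```text
(no output)
```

View pics/top0z.png

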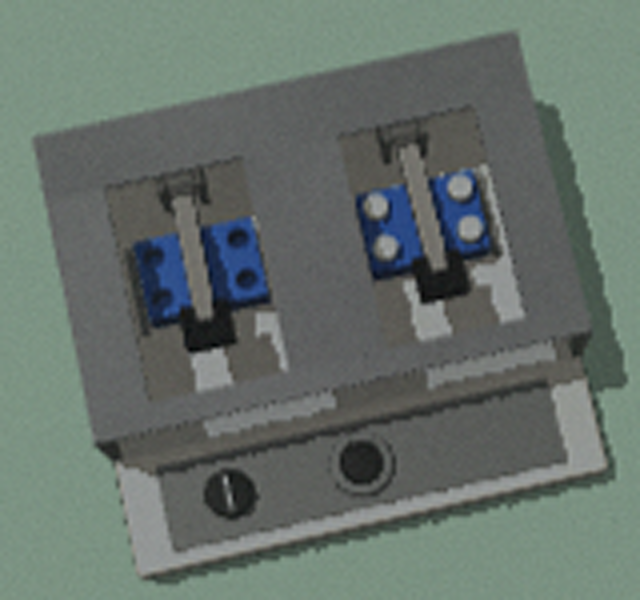

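View pics/side0z.png

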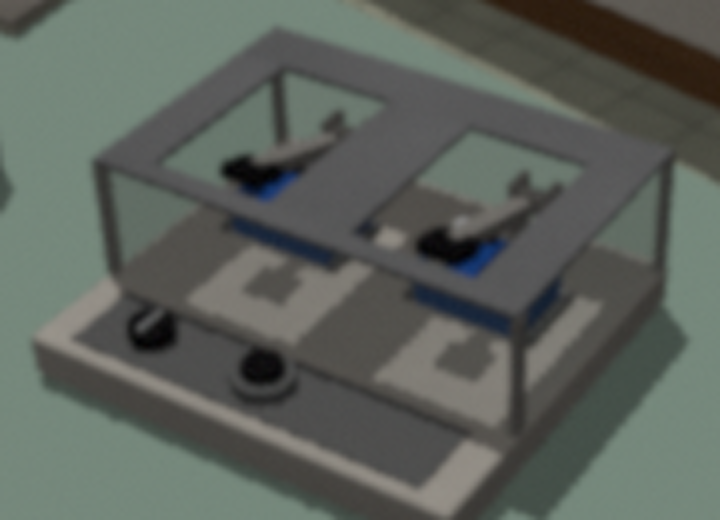

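```bash
cat > h.py <<'E'
import numpy as np
from scipy.spatial.transform import Rotation as R
from scipy.optimize import least_squares
def proj(c,P):
    P=np.atleast_2d(P); q=R.from_quat(c["orientation"]).inv().apply(P-c["xyz"])
    return np.c_[c["cx"]+c["fx"]*q[:,0]/-q[:,2], c["cy"]-c["fy"]*q[:,1]/-q[:,2]]
def ray(c,uv,z):
    d=R.from_quat(c["orientation"]).apply([(uv[0]-c["cx"])/c["fx"],-(uv[1]-c["cy"])/c["fy"],-1])
    return c["xyz"]+d*(z-c["xyz"][2])/d[2]
def w(p,M):
    M=np.atleast_2d(M)/1000.; c,s=np.cos(p[2]),np.sin(p[2])
    return np.c_[p[0]+c*M[:,0]-s*M[:,1],p[1]+s*M[:,0]+c*M[:,1],M[:,2]]
E
python3 - <<'E'
from h import *
from bench import r
ct,cs=r.calibration("top"),r.calibration("side")
T=[((35,138),(115,178,145)),((517,33),(115,-178,145)),((100,442),(-112,178,145)),((591,333),(-112,-178,145)),
((340,135),(66,-35,145)),((476,107),(66,-135,145)),((106,187),(66,135,145)),((243,158),(66,35,145)),((150,400),(-92,135,145)),((287,370),(-92,35,145)),
((140,573),(-200,180,40)),((607,468),(-200,-180,40)),((230,494),(-155,100,56))]
S=[((280,28),(115,178,145)),((672,155),(115,-178,145)),((97,158),(-112,178,145)),((520,314),(-112,-178,145)),((35,342),(-200,180,40)),((152,322),(-155,100,56))]
ut=np.array([t[0] for t in T])/4-.375+[180,120]; us=np.array([t[0] for t in S])/4-.375+[180,140]
mt=np.array([t[1] for t in T]);ms=np.array([t[1] for t in S])
ft=lambda p:(proj(ct,w(p,mt))-ut).ravel()
fs=lambda p:(proj(cs,w(p,ms))-us).ravel()
for f in(ft,fs,lambda p:np.r_[ft(p),fs(p)]):
    s=least_squares(f,[.7,0,0.2],loss="soft_l1"); print(s.x,np.round(f(s.x),1).reshape(-1,2).tolist())
p=s.x
np.save("p.npy",p)
print("paddle up/down",w(p,[(-41,-85,136),(-50,-85,97)]))
for h in(45,50,55,60):
    a=ray(ct,np.array((362,463))/4-.375+[180,120],h/1000);b=ray(cs,np.array((262,365))/4-.375+[180,140],h/1000)
    print(h,a,b,w(p,(-155,0,h)))
for h in (97,120,130,136): print("paddle top px",h,ray(ct,np.array((440,282))/4-.375+[180,120],h/1000))
E
```

```text
[0.63225584 0.04508442 0.22045097] [[-0.4, -0.7], [0.3, -0.8], [-1.3, 0.3], [0.6, -0.4], [-0.2, 0.3], [-0.1, -0.2], [-0.0, 0.1], [0.1, -0.2], [-0.0, 0.4], [0.8, 0.1], [-0.8, 1.1], [1.0, 0.5], [-0.3, -0.5]]
[0.63430926 0.04261475 0.22218514] [[-0.2, -0.3], [1.6, -1.0], [-0.6, 0.4], [0.1, 1.1], [-1.0, -1.3], [0.4, 0.0]]
[0.63285277 0.04453681 0.22174895] [[-0.2, -0.8], [0.5, -1.1], [-1.0, 0.1], [0.8, -0.7], [0.0, 0.1], [0.1, -0.4], [0.2, -0.1], [0.3, -0.4], [0.2, 0.3], [1.1, -0.1], [-0.5, 1.0], [1.2, 0.2], [-0.1, -0.7], [-0.9, -0.4], [0.8, -1.0], [-1.4, 0.3], [-0.8, 1.0], [-1.8, -1.4], [-0.4, -0.0]]
paddle up/down [[ 0.61155125 -0.04739928  0.136     ]
 [ 0.60277163 -0.04937871  0.097     ]]
45 [0.48163925 0.0109692  0.045     ] [0.49226413 0.02388097 0.045     ] [[0.48164806 0.01044672 0.045     ]]
50 [0.48104357 0.01086752 0.05      ] [0.48858111 0.01907786 0.05      ] [[0.48164806 0.01044672 0.05      ]]
55 [0.4804479  0.01076585 0.055     ] [0.48489809 0.01427474 0.055     ] [[0.48164806 0.01044672 0.055     ]]
60 [0.47985222 0.01066418 0.06      ] [0.48121508 0.00947163 0.06      ] [[0.48164806 0.01044672 0.06      ]]
paddle top px 97 [ 0.60783599 -0.04677301  0.097     ]
paddle top px 120 [ 0.60294307 -0.04631895  0.12      ]
paddle top px 130 [ 0.60081571 -0.04612154  0.13      ]
paddle top px 136 [ 0.5995393  -0.04600309  0.136     ]
```

```bash
cat >> h.py <<'E'
def plan(r,target):
    s=r.read_state(); q=R.from_quat(s["eef_rot"]); M=q.as_matrix()
    print("t",s["time"],"pos",s["ee_pos"].round(4),"F",s["ft_force"].round(1),"w",round(s["width"],4))
    print("tool x",M[:,0].round(3),"y",M[:,1].round(3),"z",M[:,2].round(3))
    p=np.load("p.npy"); my=np.array([-np.sin(p[2]),np.cos(p[2]),0]); mx=np.array([np.cos(p[2]),np.sin(p[2]),0])
    rel=s["ee_pos"]-[p[0],p[1],0]
    print("TCP in mixer mm",(1000*rel@mx).round(1),(1000*rel@my).round(1))
    # twist about tool x needed for tool y // mixer y
    for t in(my,-my):
        v=M.T@t; print("twist deg",np.degrees(np.arctan2(v[2],v[1])))
    if target is not None:
        print("shift cm (tool axes)",(100*M.T@(np.array(target)-s["ee_pos"])).round(2))
E
python3 - <<'E'
from h import *
from bench import r
p=np.load("p.npy")
T=w(p,(-48,-85,300))[0]; print(T); plan(r,T)
s=r.read_state();c=r.calibration("wrist")
print("cam in tool",R.from_quat(s["eef_rot"]).inv().apply(c["xyz"]-s["ee_pos"]))
print("bottle cap",ray(r.calibration("top"),(107,222),.19))
E
```

```text
[ 0.60472265 -0.04893884  0.3       ]
t 0.15 pos [0.258  0.569  0.2409] F [-1.1  0.8  0.2] w 0.0873
tool x [-0.    -0.001 -1.   ] y [ 0.413  0.911 -0.001] z [ 0.911 -0.413  0.   ]
TCP in mixer mm -250.3 594.0
twist deg -37.09878848563654
twist deg 142.90121151436347
shift cm (tool axes) [ -5.86 -41.96  57.09]
cam in tool [-0.14216458  0.0003375  -0.06674981]
bottle cap [0.5016026  0.44761096 0.19      ]
```

Call:
{"method": "drive_tool", "body": {
  "motion": [
    [-3,0,0,0],
    [-6,0,0,0],
    [-6,-2.1,2.85,-0.4],
    [-6,-4.2,5.7,-0.8],
    [-6,-6.3,8.55,-1.2],
    [-6,-8.4,11.4,-1.6],
    [-6,-10.5,14.25,-2],
    [-6,-12.6,17.1,-2.4],
    [-6,-14.7,20,-2.8],
    [-6,-16.8,22.8,-3.2],
    [-6,-18.9,25.7,-3.6],
    [-6,-21,28.5,-4],
    [-6,-23.1,31.4,-4.5],
    [-6,-25.2,34.2,-5],
    [-6,-27.3,37,-5.5],
    [-6,-29.4,40,-6],
    [-6,-31.5,42.8,-6.5],
    [-6,-33.6,45.6,-7],
    [-6,-35.7,48.5,-7.42],
    [-6,-35.7,48.5,-7.42]
  ],
  "grip": 255,
  "force": 20
}}

```text
time: 1.82
ee_pos: [0.5542, 0.0361, 0.3013]
eef_rot: [-0.077, 0.703, 0.075, 0.703]
ft_force: [0.0, -1.4, 0.7]
width: 0.0003
```

```bash
python3 - <<'E'
from h import *
from bench import r
p=np.load("p.npy")
plan(r,w(p,(-48,-85,300))[0])
E
```

```text
t 1.8167 pos [0.5542 0.0361 0.3013] F [ 0.  -1.4  0.7] w 0.0003
tool x [ 0.001 -0.003 -1.   ] y [-0.214  0.977 -0.003] z [ 0.977  0.214 -0.   ]
TCP in mixer mm -78.6 9.0
twist deg -0.3641476643963448
twist deg 179.63585233560366
shift cm (tool axes) [ 0.16 -9.38  3.12]
```

Call:
{"method": "drive_tool", "body": {
  "motion": [
    [0,-3.2,1,0],
    [0,-6.3,2.1,0],
    [0,-9.3,3.1,0],
    [3,-9.4,3.1,0],
    [6,-9.4,3.1,0],
    [6,-9.4,3.1,0],
    [6,-9.4,3.1,0]
  ]
}}

```text
time: 2.4
ee_pos: [0.6024, -0.0407, 0.2406]
eef_rot: [-0.078, 0.704, 0.078, 0.702]
ft_force: [-0.6, 0.4, 1.0]
width: 0.0004
```

```bash
python3 - <<'E'
from h import *
from bench import r
import cv2
p=np.load("p.npy")
plan(r,w(p,(-48,-85,165))[0])
for n,b in(("top",(120,180)),("side",(90,180))):
    c=r.calibration(n);im=r.camera(n)[:,:,::-1]
    tip=r.read_state()["ee_pos"]-[0,0,.019]; print(n,proj(c,tip),proj(c,w(p,(-48,-85,120))))
    cv2.imwrite(f"pics/{n}1.png",cv2.resize(im[b[0]:b[0]+150,b[1]:b[1]+180],None,fx=4,fy=4,interpolation=cv2.INTER_CUBIC))
cv2.imwrite("pics/wrist1.png",r.camera("wrist")[:,:,::-1])
E
```

```text
t 2.4 pos [ 0.6024 -0.0407  0.2406] F [-0.6  0.4  1. ] w 0.0004
tool x [-0.003  0.    -1.   ] y [-0.22   0.975  0.001] z [ 0.975  0.22  -0.003]
TCP in mixer mm -48.4 -76.5
twist deg 0.015678057385580223
twist deg -179.9843219426144
shift cm (tool axes) [ 7.56 -0.86  0.07]
top [[288.22121173 181.88829325]] [[290.53475831 189.51551977]]
side [[288.42536267 170.16339094]] [[291.20776359 203.11121943]]
```

View pics/side1.png

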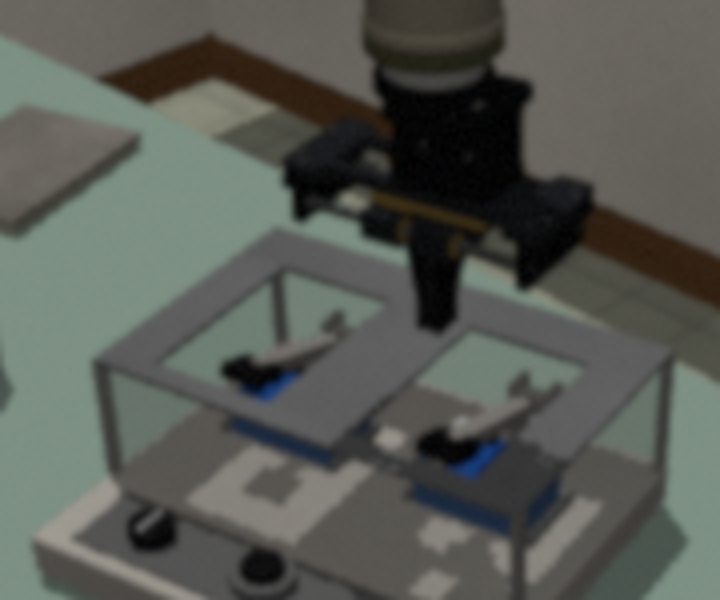

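View pics/wrist1.png

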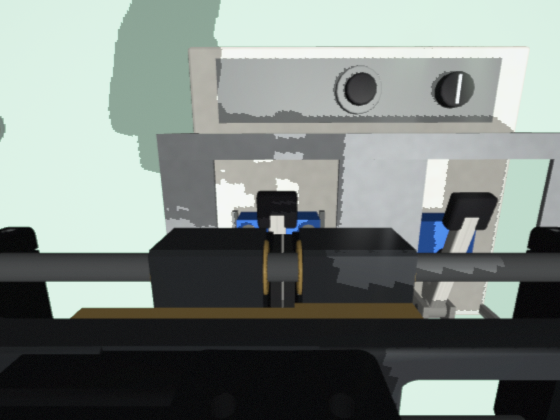

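View pics/top1.png

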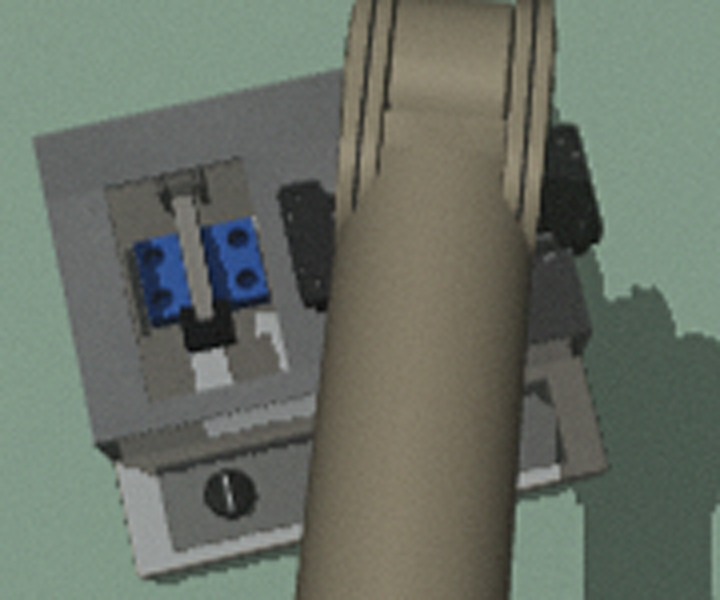

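The side view shows closed fingers above the right window. In the wrist view the right paddle is at (277,208), the button at (360,89) and the dial at (456,89). I'll cross-check the fit with the wrist view.

```bash
python3 - <<'E'
from h import *
from bench import r
import cv2
p=np.load("p.npy")
plan(r,w(p,(-48,-85,165))[0])
c=r.calibration("wrist"); im=r.camera("wrist")[:,:,::-1]
def obs(u,z):
    X=ray(c,u,z/1000); d=X[:2]-p[:2]; k,s=np.cos(p[2]),np.sin(p[2]); return (1000*np.array([k*d[0]+s*d[1],-s*d[0]+k*d[1]])).round(1)
for name,M in dict(fr=(-112,-178,145),w1=(-92,-135,145),w2=(-92,-35,145),w3=(-92,35,145),btn=(-155,0,58),dial=(-155,100,56),b1=(-200,-180,40),b2=(-200,180,40)).items(): print(name,M,proj(c,w(p,M)).round(1))
cv2.imwrite("pics/wrist2.png",cv2.resize(im[30:240,150:550],None,fx=2,fy=2,interpolation=cv2.INTER_CUBIC))
E
```

```text
t 2.55 pos [ 0.6041 -0.0407  0.2437] F [ 0.2 -0.5 -0.1] w 0.0006
tool x [ 0.003  0.    -1.   ] y [-0.221  0.975 -0.   ] z [0.975 0.221 0.003]
TCP in mixer mm -46.8 -76.9
twist deg 0.03634622513808399
twist deg -179.9636537748619
shift cm (tool axes) [ 7.87 -0.81 -0.14]
fr (-112, -178, 145) [[150.3 131.9]]
w1 (-92, -135, 145) [[207.6 158.1]]
w2 (-92, -35, 145) [[334.5 158.2]]
w3 (-92, 35, 145) [[423.3 158.2]]
btn (-155, 0, 58) [[357.2  87.9]]
dial (-155, 100, 56) [[454.6  88.2]]
b1 (-200, -180, 40) [[182.1  43.8]]
b2 (-200, 180, 40) [[529.3  44.1]]
```

View pics/wrist2.png

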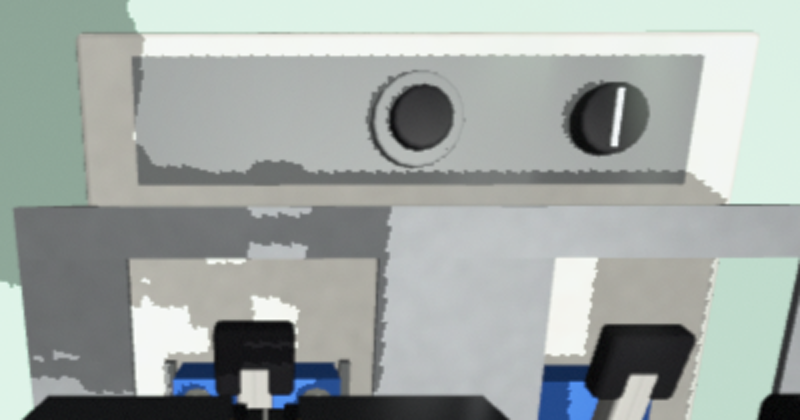

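Call:
{"method": "drive_tool", "body": {
  "motion": [
    [0,-0.6,-0.1,0],
    [2,-0.6,-0.1,0],
    [4,-0.6,-0.1,0],
    [6,-0.6,-0.1,0],
    [7,-0.6,-0.1,0],
    [7,-0.6,-0.1,0],
    [7,-0.6,-0.1,0]
  ]
}}

```text
time: 3.18
ee_pos: [0.6039, -0.0474, 0.1723]
eef_rot: [-0.078, 0.703, 0.078, 0.703]
ft_force: [-0.5, 0.3, 0.5]
width: 0.0002
```

```bash
python3 - <<'E'
from h import *
from bench import r
import cv2
p=np.load("p.npy")
plan(r,w(p,(-49,-83,116))[0])
im=r.camera("side")[:,:,::-1]
cv2.imwrite(f"pics/side3.png",cv2.resize(im[110:240,200:360],None,fx=4.5,fy=4.5,interpolation=cv2.INTER_CUBIC))
im=r.camera("wrist")[:,:,::-1]
cv2.imwrite(f"pics/wrist3.png",im)
plan(r,w(p,(-49,-83,116))[0])
E
```

```text
t 3.1833 pos [ 0.6039 -0.0474  0.1723] F [-0.5  0.3  0.5] w 0.0002
tool x [ 0. -0. -1.] y [-0.22   0.976 -0.   ] z [0.976 0.22  0.   ]
TCP in mixer mm -48.5 -83.3
twist deg -0.007243198250907863
twist deg 179.9927568017491
shift cm (tool axes) [ 5.63  0.03 -0.05]
t 3.2833 pos [ 0.6045 -0.0474  0.1731] F [0.2 0.2 0.1] w 0.0004
tool x [ 0.002  0.    -1.   ] y [-0.22   0.976 -0.   ] z [0.976 0.22  0.002]
TCP in mixer mm -47.9 -83.4
twist deg -0.005414114716314323
twist deg 179.9945858852837
shift cm (tool axes) [ 5.71  0.04 -0.12]
```

View pics/side3.png

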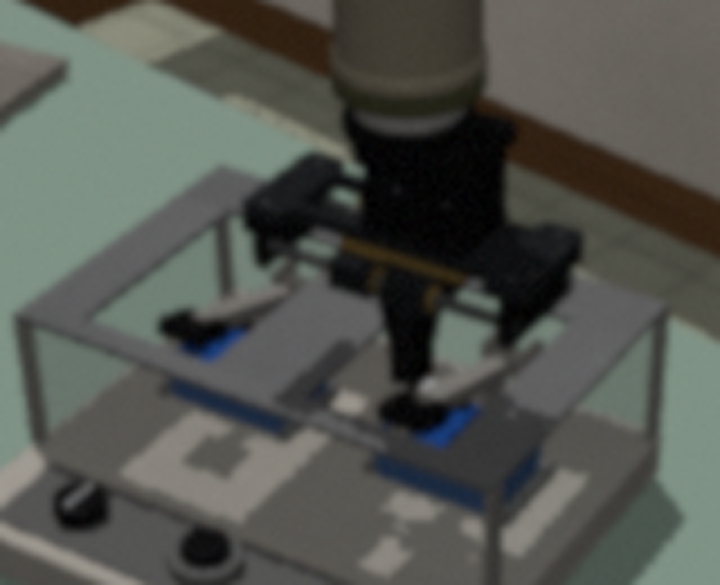

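View pics/wrist3.png

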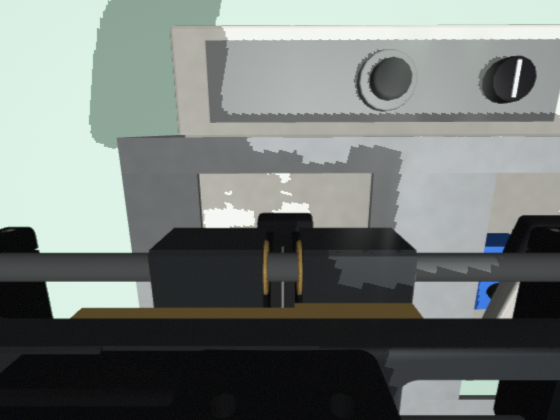

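Fingers are centred on the right paddle (column about 284) and inside the window. Pressing down.

Call:
{"method": "drive_tool", "body": {
  "motion": [
    [1.0,0,0,0],
    [2.0,0,0,0],
    [2.5,0,-0.1,0],
    [3.0,0,-0.1,0],
    [3.5,0,-0.1,0],
    [4.0,0,-0.1,0],
    [4.0,0,-0.1,0]
  ]
}}

```text
time: 3.87
ee_pos: [0.6021, -0.0476, 0.1305]
eef_rot: [-0.078, 0.703, 0.078, 0.702]
ft_force: [-0.0, -0.5, -0.4]
width: 0.0005
```

Call:
{"method": "drive_tool", "body": {
  "motion": [
    [0.4,0,0,0],
    [0.8,0,0,0],
    [1.1,0,0,0],
    [1.3,0,0,0]
  ]
}}

```text
time: 4.2
ee_pos: [0.6022, -0.0477, 0.1182]
eef_rot: [-0.078, 0.703, 0.078, 0.702]
ft_force: [-4.2, -0.7, 5.2]
width: 0.0005
```

```bash
python3 - <<'E'
from h import *
from bench import r
import cv2
p=np.load("p.npy")
im=r.camera("side")[:,:,::-1]
cv2.imwrite(f"pics/side4.png",cv2.resize(im[110:240,200:360],None,fx=4.5,fy=4.5,interpolation=cv2.INTER_CUBIC))
plan(r,w(p,(-49,-83,116))[0])
E
```

```text
t 4.25 pos [ 0.6021 -0.0476  0.1179] F [-1.3 -1.   1.6] w 0.0001
tool x [-0.001 -0.    -1.   ] y [-0.22   0.976  0.   ] z [ 0.976  0.22  -0.001]
TCP in mixer mm -50.2 -83.2
twist deg -0.014295481257010164
twist deg 179.985704518743
shift cm (tool axes) [0.19 0.02 0.12]
```

View pics/side4.png

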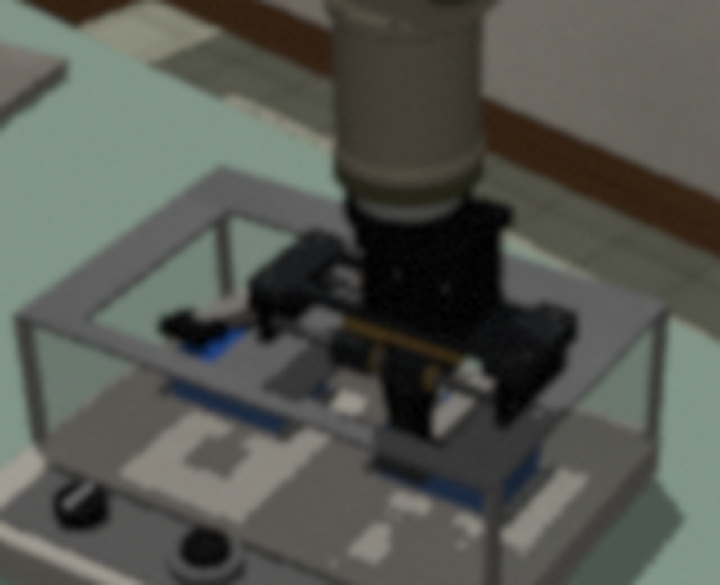

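Call:
{"method": "drive_tool", "body": {
  "motion": [
    [0.1,0,0,0],
    [0.2,0,0,0],
    [0.3,0,0,0],
    [0.4,0,0,0]
  ]
}}

```text
time: 4.58
ee_pos: [0.6026, -0.0476, 0.1161]
eef_rot: [-0.078, 0.703, 0.078, 0.703]
ft_force: [-12.6, -0.4, 27.3]
width: 0.0001
```

Hard stop reached: 27 N with the tip at 97 mm, as predicted. I'll hold briefly, then retract straight up.

Call:
{"method": "drive_tool", "body": {
  "motion": [
    [0,0,0,0],
    [0,0,0,0],
    [0,0,0,0],
    [-1,0,0,0],
    [-3,0,0,0],
    [-6,0,0,0],
    [-9,0,0,0],
    [-12,0,0,0],
    [-13,0,0,0],
    [-13,0,0,0]
  ]
}}

```text
time: 5.42
ee_pos: [0.6042, -0.0473, 0.2478]
eef_rot: [-0.078, 0.701, 0.078, 0.705]
ft_force: [0.6, 0.8, -0.2]
width: 0.0004
```

```bash
python3 - <<'E'
from h import *
from bench import r
import cv2
p=np.load("p.npy")
im=r.camera("side")[:,:,::-1]
cv2.imwrite(f"pics/side5.png",cv2.resize(im[110:240,200:360],None,fx=4.5,fy=4.5,interpolation=cv2.INTER_CUBIC))
plan(r,w(p,(-161,1,240))[0])
E
```

```text
t 5.4667 pos [ 0.6034 -0.0472  0.2455] F [ 0.6 -0.4 -0. ] w 0.0004
tool x [ 0.003  0.001 -1.   ] y [-0.22   0.975 -0.   ] z [0.975 0.22  0.003]
TCP in mixer mm -48.9 -83.0
twist deg 0.016612283709288817
twist deg -179.9833877162907
shift cm (tool axes) [  0.52   8.4  -11.21]
```

View pics/side5.png

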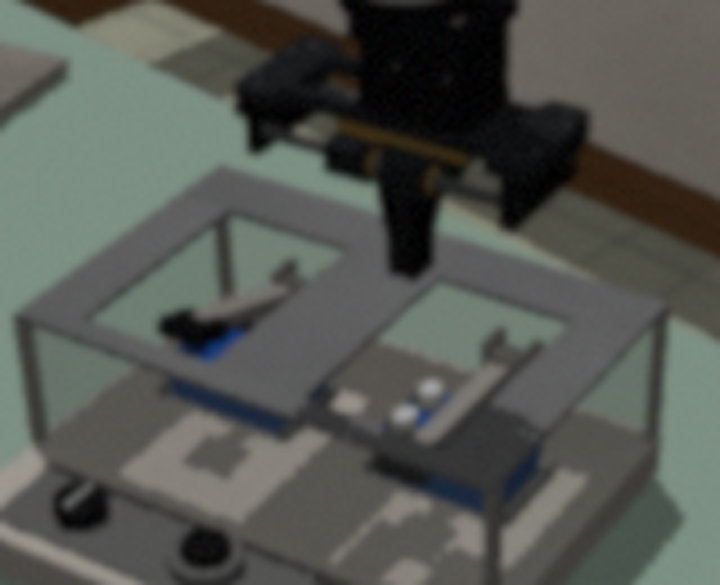

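Right lever is down: its bar is level and the caps are visible. The left lever is untouched. Moving above the button, slightly forward of its centre to keep the gripper body off the guard.

Call:
{"method": "drive_tool", "body": {
  "motion": [
    [0,1.4,-1.9,0],
    [0,2.8,-3.8,0],
    [0,4.2,-5.7,0],
    [0,5.7,-7.6,0],
    [0,7.1,-9.5,0],
    [0,8.5,-11.4,0],
    [3,8.5,-11.4,0],
    [6,8.5,-11.4,0],
    [9,8.5,-11.4,0],
    [12,8.5,-11.4,0],
    [13,8.5,-11.4,0],
    [13,8.5,-11.4,0],
    [13,8.5,-11.4,0]
  ]
}}

```text
time: 6.55
ee_pos: [0.4726, 0.0104, 0.1146]
eef_rot: [-0.078, 0.703, 0.078, 0.702]
ft_force: [0.5, 0.5, 0.3]
width: 0.0004
```

```bash
python3 - <<'E'
from h import *
from bench import r
import cv2
p=np.load("p.npy")
im=r.camera("side")[:,:,::-1]
cv2.imwrite(f"pics/side6.png",cv2.resize(im[120:260,180:350],None,fx=4.2,fy=4.2,interpolation=cv2.INTER_CUBIC))
cv2.imwrite(f"pics/wrist6.png",r.camera("wrist")[:,:,::-1])
plan(r,w(p,(-163,2,75))[0])
E
```

```text
t 6.65 pos [0.4737 0.0106 0.1159] F [0.5 0.3 0.8] w 0.0005
tool x [ 0.002  0.    -1.   ] y [-0.22   0.976  0.   ] z [0.976 0.22  0.002]
TCP in mixer mm -162.7 1.9
twist deg -0.005347562373776689
twist deg 179.99465243762623
shift cm (tool axes) [ 4.09  0.01 -0.04]
```

View pics/side6.png

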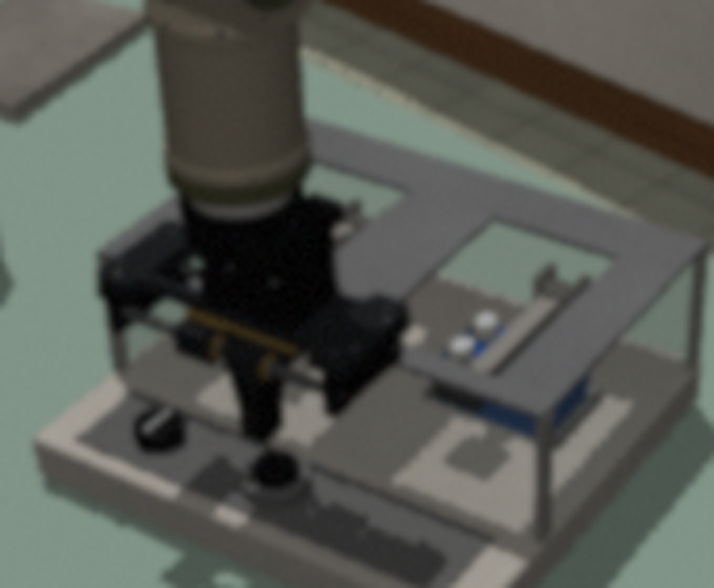

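View pics/wrist6.png

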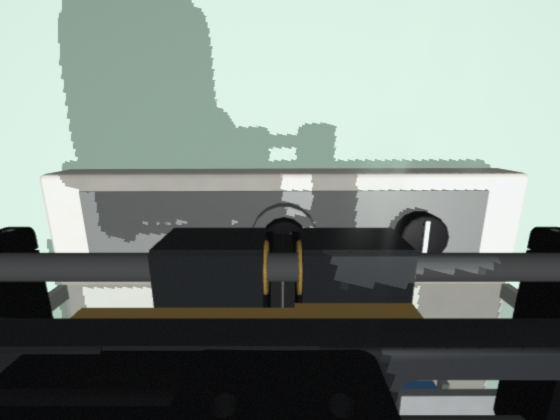

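```bash
python3 - <<'E'
from h import *
from bench import r
p=np.load("p.npy");c=r.calibration("wrist")
print(proj(c,w(p,[(-200,180,40),(-200,-180,40),(-155,0,58),(-155,100,56),(-171,0,58),(-155,0,50)])).round(1))
E
```

```text
[[527.9 172. ]
 [ 29.1 172.1]
 [278.5 239.6]
 [420.  238.5]
 [278.5 217.6]
 [278.6 235.7]]
```

The prediction matches the picture: base edge row 172, button front edge row about 218. Descending.

Call:
{"method": "drive_tool", "body": {
  "motion": [
    [1,0,-0.05,0],
    [2,0,-0.05,0],
    [3,0,-0.05,0],
    [3.4,0,-0.05,0],
    [3.7,0,-0.05,0],
    [3.7,0,-0.05,0]
  ]
}}

```text
time: 7.15
ee_pos: [0.4717, 0.0104, 0.0769]
eef_rot: [-0.078, 0.703, 0.078, 0.702]
ft_force: [-2.1, 0.8, 2.8]
width: 0.0003
```

Call:
{"method": "drive_tool", "body": {
  "motion": [
    [0.2,0,0,0],
    [0.4,0,0,0],
    [0.6,0,0,0],
    [0.7,0,0,0]
  ]
}}

```text
time: 7.48
ee_pos: [0.4725, 0.0103, 0.0741]
eef_rot: [-0.077, 0.703, 0.079, 0.703]
ft_force: [-30.6, -3.0, 70.1]
width: 0.0004
```

Call:
{"method": "drive_tool", "body": {
  "motion": [
    [-0.2,0,0,0],
    [-0.3,0,0,0]
  ]
}}

```text
time: 7.65
ee_pos: [0.4723, 0.0103, 0.0752]
eef_rot: [-0.078, 0.703, 0.078, 0.703]
ft_force: [-8.9, -0.4, 15.0]
width: 0.0005
```

```bash
python3 - <<'E'
from h import *
from bench import r
import cv2
plan(r,None)
im=r.camera("side")[:,:,::-1]
cv2.imwrite(f"pics/side7.png",cv2.resize(im[190:260,200:290],None,fx=8,fy=8,interpolation=cv2.INTER_CUBIC))
plan(r,None)
E
```

```text
t 7.65 pos [0.4723 0.0103 0.0752] F [-8.9 -0.4 15. ] w 0.0005
tool x [-0.     0.001 -1.   ] y [-0.22   0.976  0.001] z [0.976 0.22  0.   ]
TCP in mixer mm -164.2 1.9
twist deg -0.02218830101008036
twist deg 179.9778116989899
t 7.7 pos [0.4723 0.0103 0.0751] F [-9.9 -0.5 22.8] w 0.0006
tool x [ 0.     0.001 -1.   ] y [-0.22   0.976  0.001] z [0.976 0.22  0.   ]
TCP in mixer mm -164.1 1.9
twist deg -0.020011349599946368
twist deg 179.97998865040006
```

View pics/side7.png

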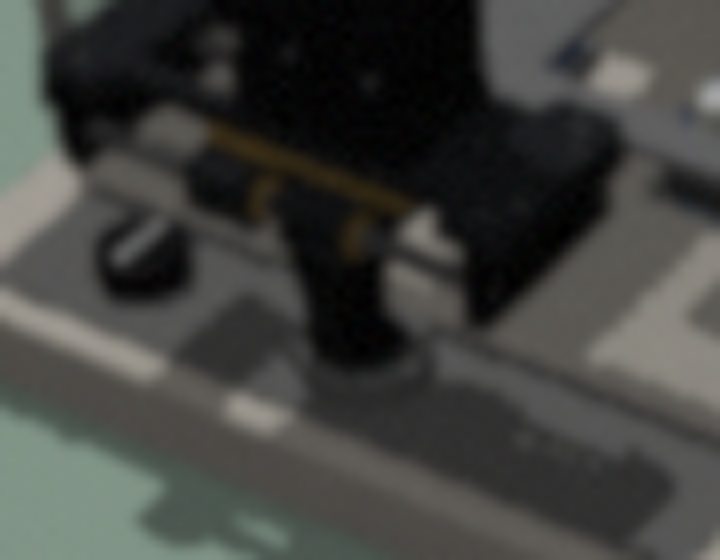

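To check it reached full travel, I'll release in small steps and note the height where the spring force vanishes.

Call:
{"method": "drive_tool", "body": {
  "motion": [
    [-0.2,0,0,0],
    [-0.2,0,0,0],
    [-0.2,0,0,0]
  ]
}}

```text
time: 7.95
ee_pos: [0.4725, 0.0103, 0.0759]
eef_rot: [-0.078, 0.703, 0.078, 0.703]
ft_force: [-2.1, -0.3, 4.0]
width: 0.0005
```

Call:
{"method": "drive_tool", "body": {
  "motion": [
    [-0.15,0,0,0],
    [-0.15,0,0,0],
    [-0.15,0,0,0]
  ]
}}

```text
time: 8.2
ee_pos: [0.4725, 0.0103, 0.0772]
eef_rot: [-0.078, 0.703, 0.078, 0.703]
ft_force: [-0.8, -0.2, 4.0]
width: 0.0008
```

Call:
{"method": "drive_tool", "body": {
  "motion": [
    [-0.15,0,0,0],
    [-0.15,0,0,0],
    [-0.15,0,0,0]
  ]
}}

```text
time: 8.45
ee_pos: [0.4725, 0.0103, 0.0786]
eef_rot: [-0.078, 0.703, 0.078, 0.703]
ft_force: [-0.3, 0.4, 3.3]
width: 0.0007
```

Call:
{"method": "drive_tool", "body": {
  "motion": [
    [-0.15,0,0,0],
    [-0.15,0,0,0],
    [-0.15,0,0,0]
  ]
}}

```text
time: 8.7
ee_pos: [0.4725, 0.0103, 0.0801]
eef_rot: [-0.078, 0.703, 0.078, 0.703]
ft_force: [-0.3, -0.7, 2.2]
width: 0.0004
```

Call:
{"method": "drive_tool", "body": {
  "motion": [
    [-0.15,0,0,0],
    [-0.15,0,0,0],
    [-0.15,0,0,0]
  ]
}}

```text
time: 8.95
ee_pos: [0.4722, 0.0104, 0.0815]
eef_rot: [-0.078, 0.703, 0.078, 0.703]
ft_force: [-0.5, 0.5, 2.1]
width: 0.0005
```

Call:
{"method": "drive_tool", "body": {
  "motion": [
    [-0.15,0,0,0],
    [-0.15,0,0,0],
    [-0.15,0,0,0]
  ]
}}

```text
time: 9.2
ee_pos: [0.4721, 0.0104, 0.083]
eef_rot: [-0.078, 0.703, 0.078, 0.703]
ft_force: [0.2, -0.3, 0.2]
width: 0.0005
```

Spring force ran from about 4 N at TCP 75.5 mm to 2 N at 81.5 mm, then vanished. That is the full 6 mm of travel, so the button went fully in. Retracting.

Call:
{"method": "drive_tool", "body": {
  "motion": [
    [-2,0,-0.2,0],
    [-5,0,-0.3,0],
    [-8,0,-0.3,0],
    [-11,0,-0.3,0],
    [-14,0,-0.3,0],
    [-17,0,-0.3,0],
    [-18,0,-0.3,0],
    [-18,0,-0.3,0]
  ]
}}

```text
time: 9.87
ee_pos: [0.4705, 0.0098, 0.2656]
eef_rot: [-0.078, 0.701, 0.079, 0.704]
ft_force: [0.8, -0.1, -1.0]
width: 0.0002
```

```bash
python3 - <<'E'
from h import *
from bench import r
import cv2
plan(r,None)
im=r.camera("side")[:,:,::-1]
cv2.imwrite(f"pics/side8.png",im)
cv2.imwrite(f"pics/wrist8.png",r.camera("wrist")[:,:,::-1])
E
```

```text
t 9.8667 pos [0.4705 0.0098 0.2656] F [ 0.8 -0.1 -1. ] w 0.0002
tool x [ 0.004  0.001 -1.   ] y [-0.22   0.976  0.   ] z [0.975 0.22  0.005]
TCP in mixer mm -166.0 1.8
twist deg 0.001074072942841151
twist deg -179.99892592705717
```

View pics/side8.png

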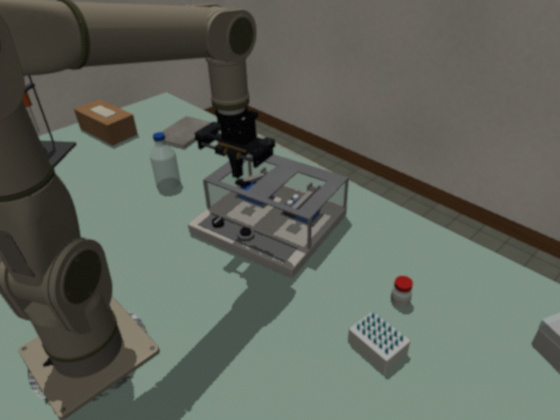

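```bash
python3 - <<'E'
import cv2
im=cv2.imread("pics/side8.png")[140:270,180:360]
cv2.imwrite("pics/side8z.png",cv2.resize(im,None,fx=4.0,fy=4.0,interpolation=cv2.INTER_CUBIC))
E
```

```text
(no output)
```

View pics/side8z.png

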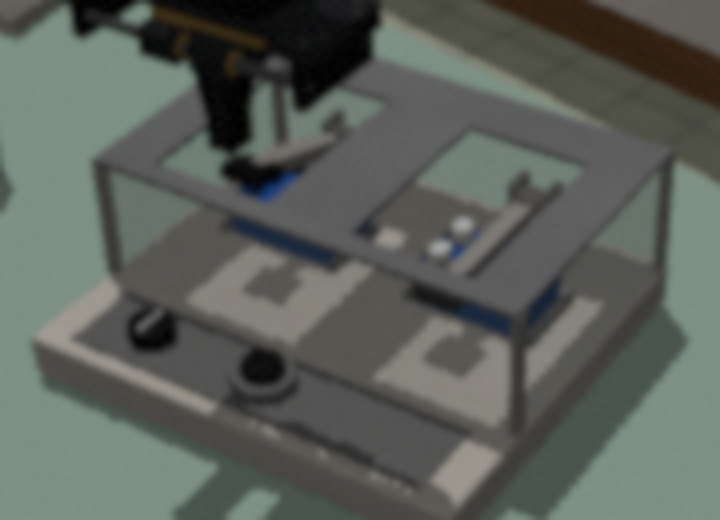

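The right lever is still down and the left is in its original place (paddle about (245,168), as before). The button is out again, and the bottle, jar and tip box have not moved. Handing in.

```bash
python3 - <<'E'
from bench import r
print(r.close_job())
E
```

```text
the job is handed in; nothing more can be done
None
```

I pressed the right bay's lever (the bay with the four capped tubes) fully down. I then pressed the start button fully in, released it, and handed the job in at about 10 s.

- **Lever:** it met its hard stop at 27 N with the fingertip at 97 mm, the height expected for fully down. The last side picture shows it still down.
- **Button:** I pressed about 8 mm forward of its centre so the gripper body stayed clear of the guard wall. It bottomed out with a brief peak of 70 N, higher than I intended but under the 120 N wrist limit. On release the spring force lasted over about 6 mm of travel, so the button was fully in. The last picture shows it out again.
- **Other objects:** in the last side picture the left lever, racks, bottle, jar and tip box look where they were at the start. I saw no sign of contact with the guard in the pictures or in the force readings at the end of each move.
- **Disagreement:** the wrist camera put the mixer about 3 mm further left than the top and side cameras did. I aimed about 2 mm left of where the top and side cameras put the lever and the button; both tolerate that error.

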